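# Clear the corner jig and hold the drilled block against both fences

## Task

The vee block still stands in the corner jig: lift it out, stand it upright in the wooden tray and let go. Then lay the drilled block flat on the jig plate with its long side along the far fence, push it into the corner so that it bears on both fences at once, and finish while the gripper still holds it pressed there. Leave the pulley, the hex key and the centre punch where they lie.

Things in the scene. Friction and masses are not known exactly. Their poses are not given: they have to be found in the camera images.
- jig_corner (a point): Inner corner of the fixed jig, where its two fences' inner planes meet, on the plate's top (12 mm above the bench). Jig axes: x to the far fence (away from the robot, within 20 degrees), y to the side fence (left), z up; work lies at negative x and y. Ground, oiled (slippery) steel plate 120 x 110 x 12 mm, centre at x -40, y -35 mm. The seated drilled block's centre is at x -18, y -25, z +13 mm.
- fence_far: Far fence, aluminium bar 12 x 74 x 10 mm (10 mm high above the plate) along the jig's y, fixed; origin at the centre of its underside. Its inner face is the plane x = 0 of jig_corner, from y -80 to -6 mm.
- fence_side: Side fence at the left, aluminium bar 66 x 12 x 10 mm (10 mm high above the plate) along the jig's x, fixed; origin at the centre of its underside. Its inner face is the plane y = 0 of jig_corner, from x -72 to -6 mm.
- tray_in (a point): Centre of the inner floor of the wooden tray, a shallow open box 106 (x) x 96 (y) x 18 mm with 4 mm walls, fixed to the bench. Axes are the tray's, z up. The inner floor is 98 x 88 mm and 14 mm below the rim.
- vee_center (a point): Centre (half-way up) of the vee block: grey steel, 36 (x) x 44 (y) x 45 (z) mm, a V cut in its top and slots in its sides, about 0.3 kg, loose; grip across the 44 mm (y). At the start it stands on the jig plate, 3 to 13 mm off each fence and nearly square to them.
- drilled_center (a point): Centre (half-way up) of the drilled block: milled light metal, 36 (x) x 50 (y) x 26 (z) mm, bores in its top, about 0.13 kg, loose, flat on the bench at the start; y along the long side, z up. Gripped across the 36 mm on its upper 12 mm, the fingers clear the fences. Friction on the plate and fences is about 0.25.
- pulley: Bystander: grey grooved pulley 42 x 42 x 26 mm standing on the bench, loose; origin at the centre of its underside.
- hex_key: Bystander: dark hex key 35 x 115 x 8 mm lying on the bench, loose; origin at its underside.
- punch: Bystander: dark steel centre punch 11 x 114 x 11 mm lying on the bench, loose; origin at its underside.
Things that resemble listed ones, but are neither listed nor needed, are in the scene too. What is shaped like the part that bears drilled_center but yellow is not meant.

How it is judged:
On the way:
1. the vee block stands upright in the tray, let go (x of vee_center in the frame of tray_in between -0.035 and 0.035 m and y of vee_center in the frame of tray_in between -0.03 and 0.03 m and z of vee_center in the frame of tray_in between 0.017 and 0.027 m and angle between vee_center's own z axis and vertical below 0.1 rad and contact force between vee_block and the arm below 0.1 N and linear speed of vee_block below 0.02 m/s), for 0.3 s.
At the end, for the whole second after the job is handed in: Vee block upright (0.1 rad) on the tray floor, untouched. Drilled block flat on the plate (tilt under 0.06 rad), long side along the far fence (0.05 rad), centre within 2.5 mm of its seat, pressing each fence with over 1 N, fingers on it with over 1 N, still, through the last second (all of step 1 and x of drilled_center in the frame of jig_corner between -0.0205 and -0.0155 m and y of drilled_center in the frame of jig_corner between -0.0275 and -0.0225 m and z of drilled_center in the frame of jig_corner between 0.0105 and 0.0155 m and angle between the y axis of drilled_center and the y axis of jig_corner, either way round below 0.05 rad and angle between drilled_center's own z axis and vertical below 0.06 rad and contact force between drilled_block and fence_far above 1 N and contact force between drilled_block and fence_side above 1 N and contact force between drilled_block and the fingers above 1 N and linear speed of drilled_block below 0.01 m/s); the arm keeps its last pose, push and grip.
It fails at once if the pulley is moved more than 25 mm (distance of pulley from where it was at the start of the episode above 0.025 m).
It fails at once if the hex key is moved more than 25 mm (distance of hex_key from where it was at the start of the episode above 0.025 m).
It fails at once if the centre punch is moved more than 25 mm (distance of punch from where it was at the start of the episode above 0.025 m).
It also fails if it takes over 64 s, if anything falls off the work surface, if the arm or the gripper's body presses on something with over 40 N, if the wrist force passes 120 N, or if a joint passes its speed limit or range.

## Robot

A 6-joint arm with a two-finger parallel gripper is mounted at the origin on a cart in front of the work surface, level with it; the furniture and walls round the work are solid. World frame = base frame: x ahead of the robot, y to its left, z up, the work surface at z = 0. Lengths are in m, angles in rad, forces in N, time in s.
With the tool pointing down it reaches from about 0.3 to 0.95 m from the base axis. Payload 3.1 kg.
Tool frame: the origin (TCP) lies midway between the tips of the shut fingers; the grasp point (between the pads) lies 19 mm behind it; z points along the fingers, x is the direction in which the jaws open and shut, and the axes are right-handed (so a half turn about z gives the same grasp; the last joint's range is limited). The gripper opens to 85 mm and grips with 20 to 120 N. Pads are 22 mm wide; open, the fingers measure 114 mm over their backs; the gripper's body (76 mm by 85 mm) begins 54 mm behind the grasp point. The pads swing forward as they close: fully open they stand 13 mm farther back than shut.
Start: joints at [-1.241, 0.308, 1.634, -0, 1.2, -0.07], TCP at [0.243, -0.576, 0.231] pointing down, gripper open.
Joint ranges: [-3.06, 3.06], [-0.79, 1.96], [0.05, 2.63], [-1.19, 4.34], [0.05, 2.64], [-2.94, 2.94]. Speed limits (rad/s): [2.79, 2.79, 3.14, 3.14, 3.14, 3.14].

## Interface

Orientations are given as a unit quaternion [x, y, z, w].
In Python, from workcell import manip gives the robot as it stands.
- The arm moves only by the tool drive_tool, never from a script. Its argument "steps" is a list of rows, each an object of numbers: "x", "y", "z": the shift along the world's x, y, z each as a share of 0.3 m, from -1 to 1; "spin": the turn about the world's z as a share of pi rad, from -1 to 1; "grip": the closure, from 0 (fully open) to 1 (shut). A call has exactly 5 rows; each row is the pose to reach, as a shift and turn from the pose measured when the call began, turning the shorter way round; what a row does not reach only later rows make up. A row lasts 1/8 s, in which the tool goes at most 62.5 mm and 10.7 degrees, less where a joint would pass 70% of its speed; a pose out of reach is approached as far as the arm can. A call with a number of a shift or a turn outside -1 to 1 is refused whole. A call with a gripper value outside its range is refused whole. The fingers move at their own pace and stop on an object; "grip_force" is the grip in N (left out, the last holds). Time passes only in rows, so rows that repeat a pose let the fingers close, or fill a call up. It gives the time, the measured TCP pose, the force and the opening at its end, in the units of the state.
- manip.read_state(): the state, without advancing time (a new reading comes with each control period).
- manip.camera(name): name is "scene" or "top" or "wrist"; returns a dict with "img" (384x512x3 uint8, red, green, blue), "depth" (384x512 float32, m along the optical axis (not along the pixel's ray), 0 where there is no reading), "camera_matrix" (3x3 intrinsics, pixels), "R" (3x3) and "t" (3): a world point X has camera coordinates R X + t. Camera axes: x right, y down, z forward; pixel columns grow to the right and rows downward; lengths in m; the calibration is good to about 2 mm. A picture is of the moment at which its call begins.
- manip.close_job(): hands the job in, once; it reports no verdict.
The state is a dict: "time": time; "joint_pos": joint angles; "qvel": joint speeds; "joint_efforts": joint torques, N m; "ee_pos": TCP position; "tcp_rot": TCP orientation; "ft_force": force on the tool from outside, world axes, zero at the start; "ft_torque": the same for the moment, N m; "opening": opening from 0.0 (shut) to 1.0 (fully open).
Only numpy, scipy, OpenCV 4.12 (cv2) and the standard library are available. Lean on these libraries where they do the work, as an engineer would, in place of code of your own. Each camera call takes 0.05 s, during which the arm holds its last target.

## Working session

There is one attempt and no reset: what is moved stays moved. The work goes in short steps, Python scripts to look and compute and a tool call to move; the robot and the scene stay as the last step left them, time stands still between calls to the robot, and variables do not carry over. Pictures are saved under pics/ and viewed, and the job is handed in when it is done.

Besides the shell and the picture viewer there is one more tool, called by a JSON object that holds its "api" and its "payload". drive_tool: Moves the arm, as the interface text tells. Shift numbers are shares of 0.3 m and turn numbers shares of pi rad, none past 1 either way. Its arguments: {"type":"object","properties":{"steps":{"type":"array"},"grip_force":{"type":"number"}},"required":["steps"]}

```bash
ls; mkdir -p pics; cat > h.py <<'E'
import numpy as np,cv2
from workcell import manip
def snap(n,tag):
    c=manip.camera(n); np.savez(f'{tag}.npz',**{k:np.array(v) for k,v in c.items()})
    cv2.imwrite(f'pics/{tag}.png',c['img'][:,:,::-1]); return c
def load(tag): return dict(np.load(f'{tag}.npz'))
def ray(c,u,v,z):
    K=c['camera_matrix'];R=c['R'];t=c['t']
    C=-R.T@t; d=R.T@np.linalg.inv(K)@np.array([u,v,1.]); s=(z-C[2])/d[2]; return C+s*d
def cloud(c):
    K=c['camera_matrix'];R=c['R'];t=c['t'];d=c['depth'];h,w=d.shape
    u,v=np.meshgrid(np.arange(w),np.arange(h))
    p=np.stack([(u-K[0,2])/K[0,0]*d,(v-K[1,2])/K[1,1]*d,d],-1)
    return (p-t)@R
E
python3 - <<'E'
from h import *
for n in ['scene','top','wrist']: c=snap(n,n+'0'); print(n,-c['R'].T@c['t'],c['camera_matrix'][0,0])
print(manip.read_state())
E
```

```text
pics
scene [-0.08289473 -0.58343539  0.39025703] 412.317683192336
top [ 0.41579428 -0.10555025  0.91636049] 351.71806896326245
wrist [ 0.31416253 -0.54462897  0.37280609] 315.3014557431453
{'time': 0.15, 'joint_pos': array([-1.24070521e+00,  3.08847972e-01,  1.63488093e+00,  6.30440023e-05,
        1.19972437e+00, -6.96960893e-02]), 'qvel': array([-1.09824266e-03, -4.74120048e-03, -4.59411216e-03,  1.33224613e-03,
        1.43025324e-05,  1.99845585e-04]), 'joint_efforts': array([ 4.29559741e-04, -4.15802979e+01, -2.77146631e+01, -1.35041464e-04,
        6.02006097e-03,  1.49161409e-06]), 'ee_pos': array([ 0.24304756, -0.5751023 ,  0.23029044]), 'tcp_rot': array([ 8.33426668e-01, -5.52629282e-01, -7.19770373e-04, -5.90137578e-04]), 'ft_force': array([-0.57379525,  0.95459129, -0.40948043]), 'ft_torque': array([ 0.02424305, -0.04819301, -0.00270846]), 'opening': 0.9990142636476785}
```

View pics/top0.png

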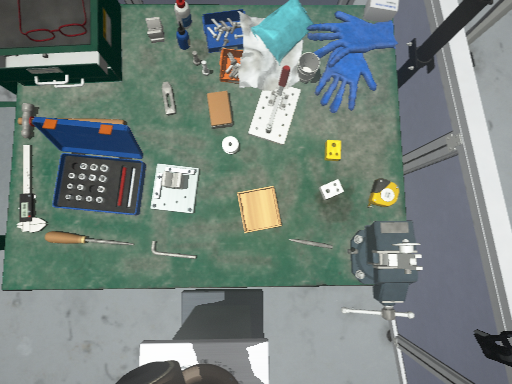

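View pics/scene0.png

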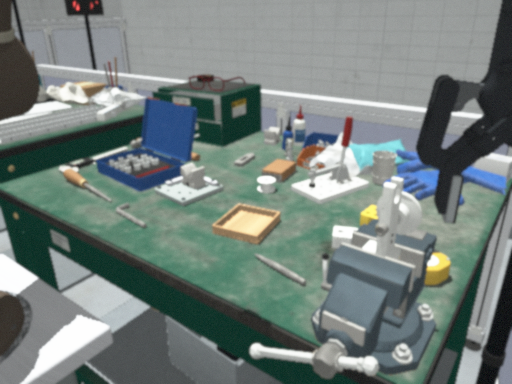

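View pics/wrist0.png

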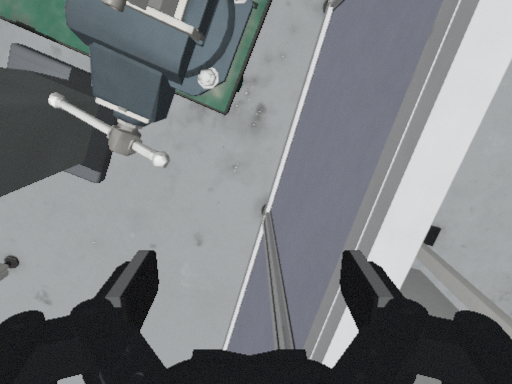

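Candidates for the vee block: the grey block on the jig (174,180) and a similar grey part at (155,28). For the drilled block: the light one at (331,189) and the yellow one at (333,150), which is excluded. I choose (174,180) and (331,189), and check both in close crops.

```bash
python3 - <<'E'
from h import *
c=load('top0');im=c['img'][:,:,::-1]
a=cv2.resize(im[155:220,140:205],(390,390),interpolation=cv2.INTER_CUBIC)
b=cv2.resize(im[130:220,300:365][:65+25],(390,540),interpolation=cv2.INTER_CUBIC)[150:540]
cv2.imwrite('pics/crop0.png',np.hstack([a,b]))
P=cloud(c)
for n,(u,v) in dict(vee=(174,180),tray=(260,209),dr=(331,189),yel=(333,150),pul=(230,145),vise=(385,240),hexk=(175,255),punch=(312,243),jigR=(192,205),blue=(100,140),toggle=(275,90)).items(): print(n,P[v,u].round(4),'raybench',ray(c,u,v,0).round(3))
E
```

```text
vee [0.5508 0.0711 0.0467] raybench [0.558 0.081 0.   ]
tray [ 0.4797 -0.144   0.0044] raybench [ 0.48  -0.144  0.   ]
dr [ 0.5277 -0.3255  0.0277] raybench [ 0.531 -0.332  0.   ]
yel [ 0.6301 -0.335   0.0264] raybench [ 0.636 -0.342  0.   ]
pul [ 0.6516 -0.0663 -0.0009] raybench [ 0.651 -0.066  0.   ]
vise [ 0.3991 -0.4199  0.1223] raybench [ 0.397 -0.468  0.   ]
hexk [0.3647 0.0731 0.0067] raybench [0.364 0.074 0.   ]
punch [ 0.3911 -0.2757  0.0102] raybench [ 0.391 -0.278  0.   ]
jigR [0.491  0.031  0.0112] raybench [0.492 0.033 0.   ]
blue [0.6426 0.2411 0.0876] raybench [0.667 0.278 0.   ]
toggle [ 0.799  -0.1881  0.0134] raybench [ 0.805 -0.189  0.   ]
```

View pics/crop0.png

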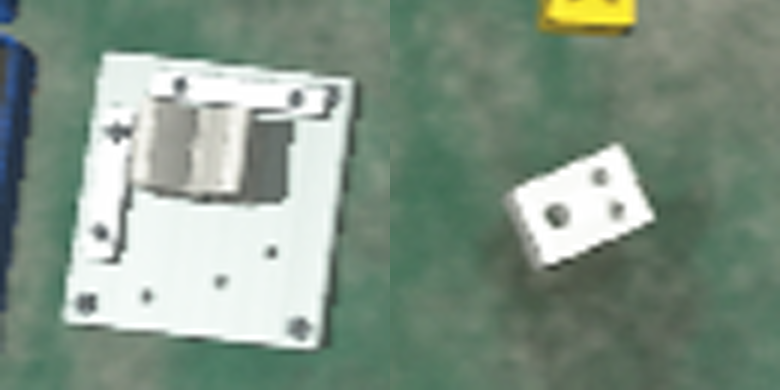

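```bash
python3 - <<'E'
from h import *
c=load('top0');P=cloud(c)
def mx(u0,v0,u1,v1):
    q=P[v0:v1,u0:u1].reshape(-1,3);q=q[q[:,2]<.9];i=q[:,2].argmax();print(q[i].round(3))
mx(345,215,425,320); mx(20,110,147,215); mx(140,155,205,220); mx(225,175,290,240)
s=load('scene0');Q=cloud(s).reshape(-1,3)
m=(abs(Q[:,0]-.36)<.12)&(abs(Q[:,1]+.45)<.12);print(np.percentile(Q[m][:,2],[50,90,99,100]))
m=(Q[:,0]>.45)&(Q[:,0]<.75)&(Q[:,1]>.1)&(Q[:,1]<.3);print(np.percentile(Q[m][:,2],[50,90,99,100]))
E
```

```text
[ 0.347 -0.445  0.213]
[0.632 0.202 0.182]
[0.543 0.058 0.061]
[ 0.423 -0.112  0.023]
[0.06138798 0.1367963  0.21060534 0.31933508]
[0.01715922 0.12403663 0.1687277  0.17886286]
```

{"api": "drive_tool", "payload": {"steps": [{"x": 0,"y": 0,"z": 0.19,"spin": 0.058},{"x": 0.08,"y": 0.14,"z": 0.25,"spin": 0.116},{"x": 0.16,"y": 0.32,"z": 0.25,"spin": 0.174},{"x": 0.24,"y": 0.5,"z": 0.25,"spin": 0.232},{"x": 0.32,"y": 0.68,"z": 0.25,"spin": 0.29}]}}

```text
schema error: expected keys x, y, z, spin, grip
```

{"api": "drive_tool", "payload": {"steps": [{"x": 0,"y": 0,"z": 0.19,"spin": 0.058,"grip": 0},{"x": 0.08,"y": 0.14,"z": 0.25,"spin": 0.116,"grip": 0},{"x": 0.16,"y": 0.32,"z": 0.25,"spin": 0.174,"grip": 0},{"x": 0.24,"y": 0.5,"z": 0.25,"spin": 0.232,"grip": 0},{"x": 0.32,"y": 0.68,"z": 0.25,"spin": 0.29,"grip": 0}], "grip_force": 40}}

```text
time: 0.78
ee_pos: [0.3394, -0.3693, 0.3051]
tcp_rot: [0.992, -0.127, -0.001, -0.0]
ft_force: [1.2, -0.1, 0.8]
opening: 0.999
```

{"api": "drive_tool", "payload": {"steps": [{"x": 0.1,"y": 0.17,"z": 0,"spin": 0.058,"grip": 0},{"x": 0.2,"y": 0.34,"z": 0,"spin": 0.116,"grip": 0},{"x": 0.3,"y": 0.5,"z": 0,"spin": 0.174,"grip": 0},{"x": 0.4,"y": 0.67,"z": 0,"spin": 0.232,"grip": 0},{"x": 0.5,"y": 0.84,"z": 0,"spin": 0.29,"grip": 0}]}}

```text
time: 1.4
ee_pos: [0.49, -0.1155, 0.305]
tcp_rot: [0.946, 0.325, -0.001, 0.0]
ft_force: [1.0, -0.9, -0.9]
opening: 1.004
```

{"api": "drive_tool", "payload": {"steps": [{"x": 0.08,"y": 0.15,"z": 0,"spin": 0.058,"grip": 0},{"x": 0.16,"y": 0.3,"z": 0,"spin": 0.116,"grip": 0},{"x": 0.24,"y": 0.4,"z": 0,"spin": 0.174,"grip": 0},{"x": 0.32,"y": 0.5,"z": 0,"spin": 0.232,"grip": 0},{"x": 0.35,"y": 0.55,"z": 0,"spin": 0.25,"grip": 0}]}}

```text
time: 2.02
ee_pos: [0.5955, 0.051, 0.3044]
tcp_rot: [0.748, 0.663, -0.001, 0.0]
ft_force: [-0.8, 0.1, 0.1]
opening: 1.001
```

```bash
python3 - <<'E'
from h import *
c=snap('wrist','w1');print(-c['R'].T@c['t'],c['R'].round(3),manip.read_state()['ee_pos'],manip.read_state()['qvel'].round(3))
E
```

```text
[0.51822623 0.06103139 0.44707722] [[ 0.12   0.993 -0.003]
 [ 0.947 -0.113  0.302]
 [ 0.299 -0.039 -0.953]] [0.5959531  0.05218806 0.30433535] [-0.036 -0.032  0.036 -0.023  0.017  0.052]
```

View pics/w1.png

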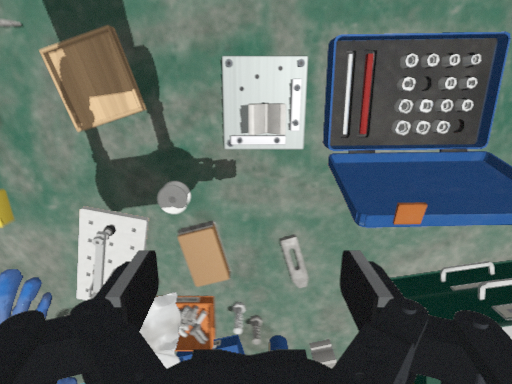

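The jig is at (265,100) with the vee block at (265,118), and the tray is at (92,78). Now I'll measure them.

```bash
python3 - <<'E'
from h import *
c=load('w1');P=cloud(c);P[c['depth']==0]=9
def rect(m):
    q=(P[m][:,:2]*1000).astype(np.float32);r=cv2.minAreaRect(q);print(m.sum(),r, np.median(P[m][:,2]),'med',np.median(q,0))
x,y,z=P[...,0],P[...,1],P[...,2]
J=(abs(x-.55)<.09)&(abs(y-.06)<.09)
rect(J&(z>.04)&(z<.07)); rect(J&(z>.052)&(z<.065))
rect(J&(z>.0165)&(z<.027)&(c['img'].min(-1)>150))
g=c['img'].astype(int); rect(J&(z>.007)&(z<.07)&(g.min(-1)>150))
T=(abs(x-.48)<.08)&(abs(y+.144)<.08); rect(T&(z>.013)&(z<.024)); 
im=c['img'][40:165,205:325,::-1]
cv2.imwrite('pics/w1c.png',cv2.resize(im,None,fx=5,fy=4.8,interpolation=cv2.INTER_CUBIC))
t=load('top0');P2=cloud(t);m=(abs(P2[...,0]-.528)<.04)&(abs(P2[...,1]+.326)<.04)&(P2[...,2]>.015)&(P2[...,2]<.035)
P=P2;rect(m)
E
```

```text
1018 ((550.4781494140625, 76.93879699707031), (44.16318893432617, 35.796104431152344), 84.17051696777344) 0.052587839396199945 med [550.1636    79.376144]
530 ((550.8363647460938, 77.1867446899414), (44.079776763916016, 35.726959228515625), 83.11116027832031) 0.05643904374727992 med [550.4148   87.80286]
845 ((544.421875, 77.03443908691406), (93.09788513183594, 82.1978530883789), 84.802978515625) 0.022001907815542635 med [570.9671   97.87631]
6867 ((534.4487915039062, 77.91761779785156), (108.35765075683594, 118.21491241455078), 83.22481536865234) 0.012351862498201863 med [527.9346   77.65603]
1286 ((477.1372375488281, -139.662109375), (106.3988037109375, 97.13579559326172), 10.17348861694336) 0.017555389235632605 med [ 468.2099  -142.17892]
258 ((528.7176513671875, -326.9481201171875), (35.57858657836914, 50.83293533325195), 22.40555191040039) 0.026068716376049225 med [ 528.18506 -326.14957]
```

View pics/w1c.png

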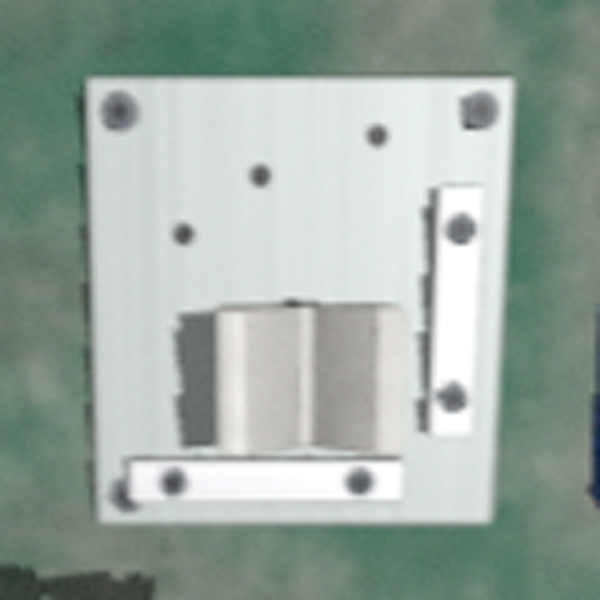

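{"api": "drive_tool", "payload": {"steps": [{"x": -0.08,"y": 0.04,"z": -0.15,"spin": 0,"grip": 0},{"x": -0.151,"y": 0.083,"z": -0.32,"spin": 0,"grip": 0},{"x": -0.151,"y": 0.083,"z": -0.5,"spin": 0,"grip": 0},{"x": -0.151,"y": 0.083,"z": -0.65,"spin": 0,"grip": 0},{"x": -0.151,"y": 0.083,"z": -0.72,"spin": 0,"grip": 0}]}}

```text
time: 2.7
ee_pos: [0.5473, 0.0758, 0.0852]
tcp_rot: [0.749, 0.663, -0.003, -0.002]
ft_force: [0.3, -0.0, -0.1]
opening: 1.0
```

```bash
python3 - <<'E'
from h import *
c=snap('wrist','w2');s=manip.read_state();print(s['ee_pos'],s['tcp_rot'],s['ft_force'])
E
```

```text
[0.54614504 0.0757478  0.08343443] [ 0.74877536  0.66280689 -0.00391558 -0.0026763 ] [-1.10701675 -0.16613916 -2.09203861]
```

View pics/w2.png

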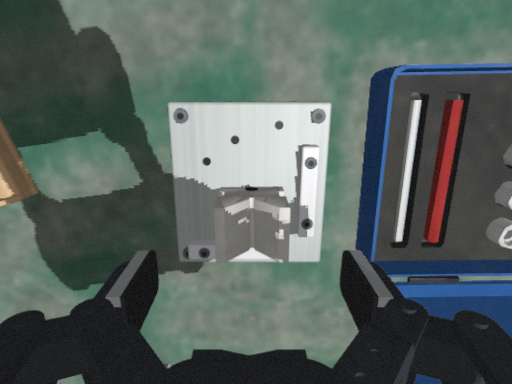

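The vee block sits centred at column 252, between the fingers (about 157 and 345). Next I'll go down and grip.

{"api": "drive_tool", "payload": {"steps": [{"x": 0.015,"y": 0.004,"z": -0.09,"spin": 0,"grip": 0},{"x": 0.015,"y": 0.004,"z": -0.185,"spin": 0,"grip": 0},{"x": 0.015,"y": 0.004,"z": -0.185,"spin": 0,"grip": 0},{"x": 0.015,"y": 0.004,"z": -0.185,"spin": 0,"grip": 0.7},{"x": 0.015,"y": 0.004,"z": -0.185,"spin": 0,"grip": 1}], "grip_force": 40}}

```text
time: 3.38
ee_pos: [0.5522, 0.0768, 0.0298]
tcp_rot: [0.749, 0.663, -0.003, -0.002]
ft_force: [-0.4, 0.3, 0.1]
opening: 0.604
```

{"api": "drive_tool", "payload": {"steps": [{"x": 0,"y": 0,"z": 0,"spin": 0,"grip": 1},{"x": 0,"y": 0,"z": 0,"spin": 0,"grip": 1},{"x": 0,"y": 0,"z": 0,"spin": 0,"grip": 1},{"x": 0,"y": 0,"z": 0,"spin": 0,"grip": 1},{"x": 0,"y": 0,"z": 0,"spin": 0,"grip": 1}]}}

```text
time: 4.0
ee_pos: [0.5524, 0.0768, 0.0302]
tcp_rot: [0.749, 0.663, -0.003, -0.002]
ft_force: [-1.1, 0.0, 3.8]
opening: 0.518
```

{"api": "drive_tool", "payload": {"steps": [{"x": 0,"y": 0,"z": 0.04,"spin": 0,"grip": 1},{"x": 0,"y": 0,"z": 0.12,"spin": 0,"grip": 1},{"x": 0,"y": 0,"z": 0.22,"spin": 0,"grip": 1},{"x": -0.04,"y": -0.12,"z": 0.28,"spin": 0,"grip": 1},{"x": -0.08,"y": -0.24,"z": 0.28,"spin": 0,"grip": 1}]}}

```text
time: 4.62
ee_pos: [0.5295, 0.0044, 0.1162]
tcp_rot: [0.748, 0.663, -0.001, -0.0]
ft_force: [-0.3, -0.0, -4.6]
opening: 0.521
```

{"api": "drive_tool", "payload": {"steps": [{"x": -0.04,"y": -0.12,"z": 0,"spin": 0.02,"grip": 1},{"x": -0.08,"y": -0.24,"z": 0,"spin": 0.05,"grip": 1},{"x": -0.12,"y": -0.36,"z": 0,"spin": 0.08,"grip": 1},{"x": -0.16,"y": -0.47,"z": 0,"spin": 0.09,"grip": 1},{"x": -0.17,"y": -0.51,"z": 0,"spin": 0.09,"grip": 1}]}}

```text
time: 5.25
ee_pos: [0.4773, -0.1499, 0.1159]
tcp_rot: [0.648, 0.761, -0.001, -0.0]
ft_force: [0.3, 0.6, -3.7]
opening: 0.523
```

```bash
python3 - <<'E'
from h import *
c=snap('wrist','w3');s=manip.read_state();print(s['ee_pos'],s['tcp_rot'],s['ft_force'],s['opening'])
E
```

```text
[ 0.4775949  -0.15052964  0.11600014] [ 6.48282762e-01  7.61397775e-01 -1.69657134e-03  9.75788862e-05] [-0.52221195 -1.16143582 -2.88133254] 0.5185654384381153
```

View pics/w3.png

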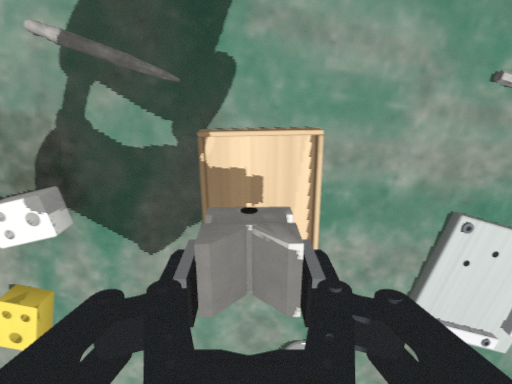

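The vee block hangs squarely over the tray, whose walls are at columns 200 to 323 with the block at 249. I'll shift +y and lower it.

{"api": "drive_tool", "payload": {"steps": [{"x": 0,"y": 0.035,"z": -0.08,"spin": 0,"grip": 1},{"x": 0,"y": 0.035,"z": -0.18,"spin": 0,"grip": 1},{"x": 0,"y": 0.035,"z": -0.25,"spin": 0,"grip": 1},{"x": 0,"y": 0.035,"z": -0.29,"spin": 0,"grip": 1},{"x": 0,"y": 0.035,"z": -0.302,"spin": 0,"grip": 1}]}}

```text
time: 5.92
ee_pos: [0.4774, -0.1393, 0.0248]
tcp_rot: [0.648, 0.762, -0.002, -0.001]
ft_force: [0.1, 0.1, -3.5]
opening: 0.517
```

```bash
python3 - <<'E'
from h import *
s=manip.read_state();print(s['ee_pos'],s['tcp_rot'],s['ft_force'],s['opening'])
c=snap('wrist','w4')
E
```

```text
[ 0.47743277 -0.13932822  0.02478762] [ 6.48115730e-01  7.61539542e-01 -1.80326947e-03 -5.23827297e-04] [ 0.08957224  0.14608151 -3.46061908] 0.5166425846716044
```

View pics/w4.png

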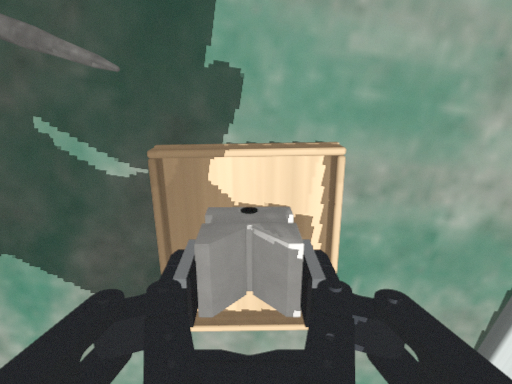

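The block is between the tray walls, so I'll settle it on the floor and open.

{"api": "drive_tool", "payload": {"steps": [{"x": 0,"y": 0,"z": -0.005,"spin": 0,"grip": 1},{"x": 0,"y": 0,"z": -0.008,"spin": 0,"grip": 1},{"x": 0,"y": 0,"z": -0.008,"spin": 0,"grip": 1},{"x": 0,"y": 0,"z": -0.008,"spin": 0,"grip": 1},{"x": 0,"y": 0,"z": -0.008,"spin": 0,"grip": 1}]}}

```text
time: 6.6
ee_pos: [0.4778, -0.1397, 0.0227]
tcp_rot: [0.648, 0.761, -0.002, -0.0]
ft_force: [0.7, 1.0, -4.0]
opening: 0.52
```

{"api": "drive_tool", "payload": {"steps": [{"x": 0,"y": 0,"z": -0.003,"spin": 0,"grip": 1},{"x": 0,"y": 0,"z": -0.004,"spin": 0,"grip": 1},{"x": 0,"y": 0,"z": -0.004,"spin": 0,"grip": 0.3},{"x": 0,"y": 0,"z": -0.004,"spin": 0,"grip": 0},{"x": 0,"y": 0,"z": -0.004,"spin": 0,"grip": 0}]}}

```text
time: 7.22
ee_pos: [0.478, -0.1398, 0.0216]
tcp_rot: [0.648, 0.761, -0.002, 0.0]
ft_force: [-0.8, 0.3, 0.1]
opening: 1.001
```

{"api": "drive_tool", "payload": {"steps": [{"x": 0,"y": 0,"z": 0.05,"spin": 0,"grip": 0},{"x": 0,"y": 0,"z": 0.15,"spin": 0,"grip": 0},{"x": 0,"y": 0,"z": 0.35,"spin": 0,"grip": 0},{"x": 0,"y": 0,"z": 0.5,"spin": -0.05,"grip": 0},{"x": 0,"y": -0.15,"z": 0.6,"spin": -0.11,"grip": 0}]}}

```text
time: 7.85
ee_pos: [0.4792, -0.1837, 0.2054]
tcp_rot: [0.77, 0.638, -0.0, 0.002]
ft_force: [0.2, -0.5, -0.5]
opening: 1.002
```

```bash
python3 - <<'E'
from h import *
s=manip.read_state();print(s['time'],s['ee_pos'],s['tcp_rot'],s['ft_force'],s['opening'])
c=snap('wrist','w5');P=cloud(c);x,y,z=P[...,0],P[...,1],P[...,2]
m=(abs(x-.4775)<.04)&(abs(y+.14)<.035)&(z>.03)&(z<.07);q=(P[m][:,:2]*1000).astype(np.float32);print(m.sum(),cv2.minAreaRect(q),np.percentile(z[m],[5,50,99]))
E
```

```text
7.85 [ 0.47919983 -0.1837228   0.20541385] [ 7.69789421e-01  6.38295517e-01 -2.41452398e-04  1.73850775e-03] [ 0.18217914 -0.50946781 -0.54990418] 1.0016655864042388
1706 ((476.363037109375, -139.92747497558594), (36.468292236328125, 45.07938003540039), 9.71557331085205) [0.03256273 0.04380312 0.05028937]
```

View pics/w5.png

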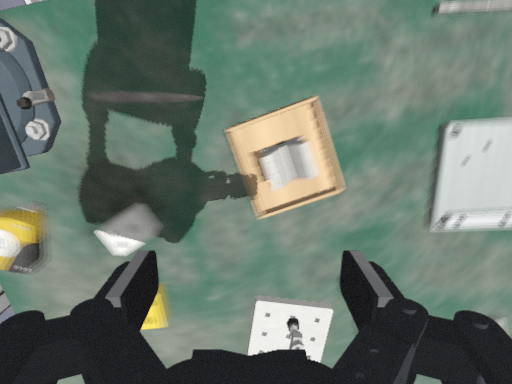

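The vee block stands in the tray at (290,163), centred within 1 mm. Next is the drilled block.

{"api": "drive_tool", "payload": {"steps": [{"x": 0.04,"y": -0.12,"z": 0,"spin": -0.058,"grip": 0},{"x": 0.08,"y": -0.25,"z": 0,"spin": -0.116,"grip": 0},{"x": 0.12,"y": -0.36,"z": -0.04,"spin": -0.174,"grip": 0},{"x": 0.15,"y": -0.45,"z": -0.12,"spin": -0.232,"grip": 0},{"x": 0.165,"y": -0.478,"z": -0.18,"spin": -0.29,"grip": 0}]}}

```text
time: 8.52
ee_pos: [0.5317, -0.3366, 0.1558]
tcp_rot: [0.974, 0.228, -0.004, 0.007]
ft_force: [-0.1, 0.9, 0.3]
opening: 1.001
```

{"api": "drive_tool", "payload": {"steps": [{"x": 0,"y": -0.02,"z": 0,"spin": -0.026,"grip": 0},{"x": 0,"y": -0.02,"z": 0,"spin": -0.026,"grip": 0},{"x": 0,"y": -0.02,"z": 0,"spin": -0.026,"grip": 0},{"x": 0,"y": -0.02,"z": 0,"spin": -0.026,"grip": 0},{"x": 0,"y": -0.02,"z": 0,"spin": -0.026,"grip": 0}]}}

```text
time: 9.15
ee_pos: [0.5319, -0.3424, 0.1562]
tcp_rot: [0.982, 0.188, -0.004, 0.007]
ft_force: [0.8, -0.1, -0.2]
opening: 0.998
```

```bash
python3 - <<'E'
from h import *
s=manip.read_state();print(s['time'],s['ee_pos'],s['tcp_rot'],np.degrees(2*np.arctan2(s['tcp_rot'][1],s['tcp_rot'][0])))
c=snap('wrist','w6');P=cloud(c);x,y,z=P[...,0],P[...,1],P[...,2]
m=(abs(x-.5287)<.035)&(abs(y+.327)<.035)&(z>.021)&(z<.032);q=(P[m][:,:2]*1000).astype(np.float32);print(m.sum(),cv2.minAreaRect(q),np.percentile(z[m],[5,50,99]))
m=(np.hypot(x-.5287,y+.327)<.09)&(np.hypot(x-.5287,y+.327)>.035)&(z>.01)&(z<.1);print(m.sum(),P[m].min(0),P[m].max(0))
E
```

```text
9.15 [ 0.53186491 -0.34236427  0.15623575] [ 0.98213303  0.18800958 -0.00373943  0.00728812] 21.674032505477076
2018 ((526.6098022460938, -327.3809814453125), (36.016456604003906, 50.389705657958984), 22.48546028137207) [0.02466559 0.02598793 0.02751168]
685 [ 0.60397803 -0.35257802  0.01000261] [ 0.61845416 -0.31627571  0.02770822]
```

View pics/w6.png

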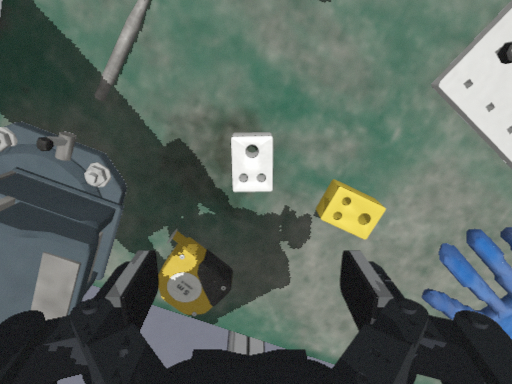

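The light drilled block is at (252,163), and the yellow one at (352,208) is clear of the fingers. I'll descend on it.

{"api": "drive_tool", "payload": {"steps": [{"x": -0.018,"y": 0.05,"z": -0.1,"spin": 0.004,"grip": 0},{"x": -0.018,"y": 0.05,"z": -0.25,"spin": 0.004,"grip": 0},{"x": -0.018,"y": 0.05,"z": -0.38,"spin": 0.004,"grip": 0},{"x": -0.018,"y": 0.05,"z": -0.45,"spin": 0.004,"grip": 0},{"x": -0.018,"y": 0.05,"z": -0.45,"spin": 0.004,"grip": 0}]}}

```text
time: 9.82
ee_pos: [0.5252, -0.3265, 0.0195]
tcp_rot: [0.981, 0.194, -0.005, 0.006]
ft_force: [0.4, 1.1, -0.3]
opening: 1.004
```

```bash
python3 - <<'E'
from h import *
s=manip.read_state();print(s['time'],s['ee_pos'],s['tcp_rot'],s['ft_force'])
E
```

```text
9.825 [ 0.5252446  -0.32651508  0.01950512] [ 0.98093118  0.19420019 -0.00501316  0.005931  ] [ 0.39926297  1.09051073 -0.25711748]
```

{"api": "drive_tool", "payload": {"steps": [{"x": 0.005,"y": -0.003,"z": -0.025,"spin": 0,"grip": 0},{"x": 0.005,"y": -0.003,"z": -0.025,"spin": 0,"grip": 0},{"x": 0.005,"y": -0.003,"z": -0.025,"spin": 0,"grip": 1},{"x": 0.005,"y": -0.003,"z": -0.025,"spin": 0,"grip": 1},{"x": 0.005,"y": -0.003,"z": -0.025,"spin": 0,"grip": 1}], "grip_force": 50}}

```text
time: 10.45
ee_pos: [0.5273, -0.3278, 0.013]
tcp_rot: [0.981, 0.194, -0.004, 0.006]
ft_force: [1.0, -1.6, 0.8]
opening: 0.404
```

{"api": "drive_tool", "payload": {"steps": [{"x": 0,"y": 0,"z": 0,"spin": 0,"grip": 1},{"x": 0,"y": 0,"z": 0,"spin": 0,"grip": 1},{"x": 0,"y": 0,"z": 0.1,"spin": 0,"grip": 1},{"x": 0,"y": 0,"z": 0.25,"spin": 0,"grip": 1},{"x": 0,"y": 0,"z": 0.3,"spin": 0,"grip": 1}]}}

```text
time: 11.08
ee_pos: [0.5291, -0.329, 0.1057]
tcp_rot: [0.981, 0.194, -0.003, 0.008]
ft_force: [0.6, -0.2, -1.9]
opening: 0.404
```

```bash
python3 - <<'E'
from h import *
s=manip.read_state();print(s['time'],s['ee_pos'],s['tcp_rot'],s['ft_force'],s['opening'])
c=snap('wrist','w7')
E
```

```text
11.075 [ 0.52910347 -0.3289957   0.10573541] [ 0.98092781  0.19417548 -0.00268147  0.00832559] [ 0.56909808 -0.15749275 -1.88490202] 0.4042782950371604
```

View pics/w7.png

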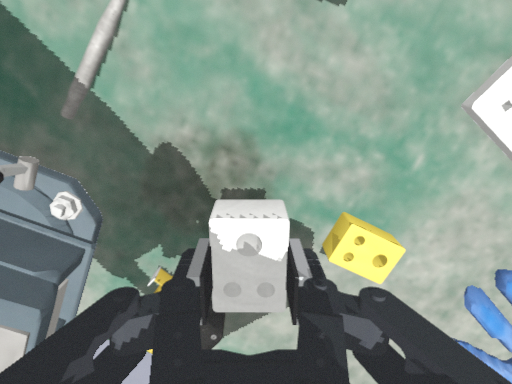

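{"api": "drive_tool", "payload": {"steps": [{"x": 0.01,"y": 0.1,"z": 0,"spin": -0.02,"grip": 1},{"x": 0.02,"y": 0.27,"z": 0,"spin": -0.06,"grip": 1},{"x": 0.03,"y": 0.44,"z": 0,"spin": -0.1,"grip": 1},{"x": 0.04,"y": 0.6,"z": 0,"spin": -0.14,"grip": 1},{"x": 0.05,"y": 0.77,"z": 0,"spin": -0.162,"grip": 1}]}}

```text
time: 11.75
ee_pos: [0.543, -0.0964, 0.1048]
tcp_rot: [0.998, -0.061, -0.006, 0.007]
ft_force: [0.6, -0.4, -1.3]
opening: 0.405
```

{"api": "drive_tool", "payload": {"steps": [{"x": 0.01,"y": 0.16,"z": 0,"spin": 0,"grip": 1},{"x": 0.02,"y": 0.33,"z": 0,"spin": 0,"grip": 1},{"x": 0.02,"y": 0.48,"z": 0,"spin": 0,"grip": 1},{"x": 0.02,"y": 0.56,"z": 0,"spin": 0,"grip": 1},{"x": 0.02,"y": 0.6,"z": 0,"spin": 0,"grip": 1}]}}

```text
time: 12.38
ee_pos: [0.5475, 0.0848, 0.103]
tcp_rot: [0.998, -0.06, -0.007, 0.008]
ft_force: [-0.1, -0.6, -1.5]
opening: 0.403
```

```bash
python3 - <<'E'
from h import *
s=manip.read_state();print(s['time'],s['ee_pos'],s['tcp_rot'],s['ft_force'],s['opening'],np.degrees(2*np.arctan2(s['tcp_rot'][1],s['tcp_rot'][0])))
c=snap('wrist','w8')
c=snap('top','t8')
E
```

```text
12.375 [0.54752717 0.0848045  0.1030429 ] [ 0.99816401 -0.05962872 -0.00735997  0.00767113] [-0.11477477 -0.56427416 -1.53987486] 0.4031410345928432 -6.837390192140405
```

View pics/w8.png

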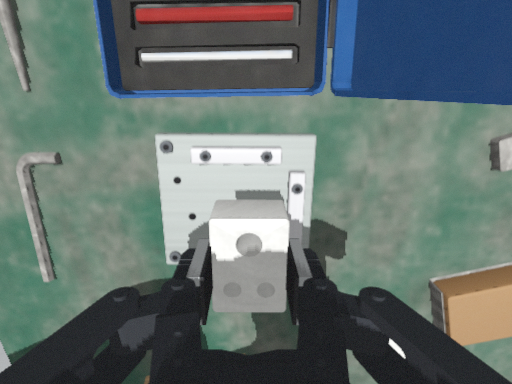

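```bash
python3 - <<'E'
from h import *
from scipy.spatial.transform import Rotation as Ro
a=Ro.from_quat([0.981,0.194,-0.004,0.006]);s=manip.read_state();b=Ro.from_quat(s['tcp_rot'])
rel=(b*a.inv()).as_matrix();print('block z',rel[:,2],'tool z now',b.as_matrix()[:,2],'yaw',np.degrees(np.arctan2(rel[1,0],rel[0,0])))
c=load('w1');P=cloud(c).reshape(-1,3)
c=load('w8');print('cam',-c['R'].T@c['t'])
for h in (.03,.06,.09,.12,.15):
    m=(P[:,2]>h)&(P[:,2]<h+.03)&(P[:,1]>.12)&(P[:,1]<.25)&(P[:,0]<.75)&(P[:,0]>.45)
    print(h,m.sum(),P[m].min(0).round(3) if m.any() else '')
# fence check in w8
P=cloud(c);x,y,z=P[...,0],P[...,1],P[...,2]
m=(z>.018)&(z<.026)&(abs(x-.56)<.07)&(abs(y-.1)<.06)&(c['img'].min(-1)>150)
q=(P[m][:,:2]*1000)
Rj=np.array([[np.cos(-.1187),-np.sin(-.1187)],[np.sin(-.1187),np.cos(-.1187)]])
for yaw in (-6.3,-6.8,-7.3):
    t=np.radians(yaw);Rj=np.array([[np.cos(t),-np.sin(t)],[np.sin(t),np.cos(t)]])
    l=(q-[578.2,107.6])@Rj
    side=l[(l[:,0]<-15)];far=l[l[:,1]<-8]
    far=far[far[:,0]>-8]
    print(yaw,len(side),np.percentile(side[:,1],[2,98]),np.percentile(side[:,0],2),len(far),np.percentile(far[:,0],[2,98]) if len(far) else '', np.polyfit(side[:,0],side[:,1],1)[0])
E
```

```text
block z [0.00320402 0.0053642  0.99998048] tool z now [-0.01452696 -0.01429423 -0.9997923 ] yaw -29.233327135574033
cam [0.55857868 0.16434684 0.24441248]
0.03 2092 [0.465 0.151 0.03 ]
0.06 1006 [0.612 0.15  0.06 ]
0.09 1256 [0.619 0.149 0.09 ]
0.12 1157 [0.626 0.148 0.12 ]
0.15 1978 [0.629 0.148 0.15 ]
-6.3 1196 [ 1.12852397 12.65444854] -70.5619315798684 636 [-0.06631136 11.18899696] -0.005742629299749014
-6.8 1198 [ 0.75964362 12.22759024] -70.64365776822777 633 [ 0.10855691 11.45847341] 0.0034258847528107687
-7.3 1200 [ 0.32539615 11.83037424] -70.73020136893307 633 [ 0.32842018 11.70646538] 0.01225975179985048
```

Jig frame checked against the fences: corner good to about 0.7 mm, yaw about -6.6°. The block hangs at (250,255) in front of the corner. I'll lower it about 10 mm off both fences.

{"api": "drive_tool", "payload": {"steps": [{"x": -0.004,"y": -0.029,"z": -0.06,"spin": 0,"grip": 1},{"x": -0.004,"y": -0.029,"z": -0.14,"spin": 0,"grip": 1},{"x": -0.004,"y": -0.029,"z": -0.2,"spin": 0,"grip": 1},{"x": -0.004,"y": -0.029,"z": -0.235,"spin": 0,"grip": 1},{"x": -0.004,"y": -0.029,"z": -0.24,"spin": 0,"grip": 1}]}}

```text
time: 13.1
ee_pos: [0.5462, 0.075, 0.0305]
tcp_rot: [0.998, -0.06, -0.008, 0.008]
ft_force: [0.3, 0.2, -3.1]
opening: 0.402
```

```bash
python3 - <<'E'
from h import *
s=manip.read_state();print(s['time'],s['ee_pos'],s['tcp_rot'],s['ft_force'],s['opening'],np.degrees(2*np.arctan2(s['tcp_rot'][1],s['tcp_rot'][0])))
c=snap('wrist','w9')
E
```

```text
13.1 [0.54617447 0.07498943 0.0304782 ] [ 0.99813109 -0.06010932 -0.00783524  0.00773352] [ 0.28692724  0.18198372 -3.11432422] 0.40236449246663475 -6.892593944919781
```

View pics/w9.png

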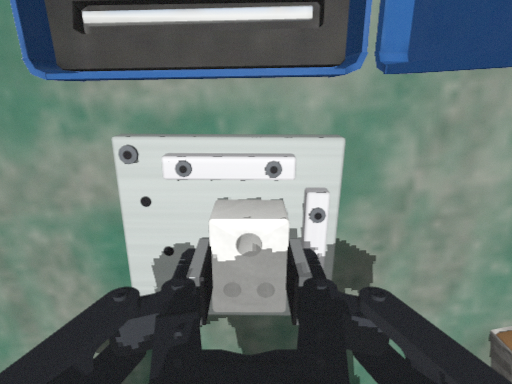

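{"api": "drive_tool", "payload": {"steps": [{"x": 0,"y": 0.004,"z": -0.008,"spin": 0,"grip": 1},{"x": 0,"y": 0.004,"z": -0.014,"spin": 0,"grip": 1},{"x": 0,"y": 0.004,"z": -0.018,"spin": 0,"grip": 1},{"x": 0,"y": 0.004,"z": -0.018,"spin": 0,"grip": 1},{"x": 0,"y": 0.004,"z": -0.018,"spin": 0,"grip": 1}]}}

```text
time: 13.78
ee_pos: [0.5468, 0.0764, 0.0258]
tcp_rot: [0.998, -0.06, -0.007, 0.008]
ft_force: [-0.3, -0.8, -1.9]
opening: 0.406
```

{"api": "drive_tool", "payload": {"steps": [{"x": 0,"y": 0,"z": -0.002,"spin": 0,"grip": 1},{"x": 0,"y": 0,"z": -0.004,"spin": 0,"grip": 1},{"x": 0,"y": 0,"z": -0.004,"spin": 0,"grip": 1},{"x": 0,"y": 0,"z": -0.004,"spin": 0,"grip": 1},{"x": 0,"y": 0,"z": -0.004,"spin": 0,"grip": 1}]}}

```text
time: 14.4
ee_pos: [0.547, 0.0764, 0.0248]
tcp_rot: [0.998, -0.06, -0.007, 0.008]
ft_force: [-1.2, -0.5, 2.2]
opening: 0.408
```

{"api": "drive_tool", "payload": {"steps": [{"x": 0.007,"y": 0.006,"z": 0,"spin": 0,"grip": 1},{"x": 0.014,"y": 0.012,"z": 0,"spin": 0,"grip": 1},{"x": 0.021,"y": 0.017,"z": 0,"spin": 0,"grip": 1},{"x": 0.028,"y": 0.022,"z": 0,"spin": 0,"grip": 1},{"x": 0.028,"y": 0.022,"z": 0,"spin": 0,"grip": 1}]}}

```text
time: 15.02
ee_pos: [0.5559, 0.0833, 0.0248]
tcp_rot: [0.998, -0.06, -0.006, 0.007]
ft_force: [-0.1, 0.8, -0.4]
opening: 0.406
```

```bash
python3 - <<'E'
from h import *
s=manip.read_state();print(s['time'],s['ee_pos'],s['tcp_rot'],s['ft_force'],s['opening'],np.degrees(2*np.arctan2(s['tcp_rot'][1],s['tcp_rot'][0])))
E
```

```text
15.025 [0.55594396 0.0832973  0.02483402] [ 0.99815387 -0.05993039 -0.00645517  0.00745229] [-0.06935955  0.77020334 -0.44701097] 0.40639984514872257 -6.871968636127311
```

{"api": "drive_tool", "payload": {"steps": [{"x": 0.003,"y": 0,"z": 0,"spin": 0,"grip": 1},{"x": 0.006,"y": -0.001,"z": 0,"spin": 0,"grip": 1},{"x": 0.01,"y": -0.001,"z": 0,"spin": 0,"grip": 1},{"x": 0.01,"y": -0.001,"z": 0,"spin": 0,"grip": 1},{"x": 0.01,"y": -0.001,"z": 0,"spin": 0,"grip": 1}]}}

```text
time: 15.65
ee_pos: [0.5578, 0.0831, 0.0248]
tcp_rot: [0.998, -0.06, -0.008, 0.007]
ft_force: [-4.8, 0.3, 5.5]
opening: 0.402
```

{"api": "drive_tool", "payload": {"steps": [{"x": 0.005,"y": 0.003,"z": 0,"spin": 0,"grip": 1},{"x": 0.006,"y": 0.006,"z": 0,"spin": 0,"grip": 1},{"x": 0.007,"y": 0.01,"z": 0,"spin": 0,"grip": 1},{"x": 0.007,"y": 0.013,"z": 0,"spin": 0,"grip": 1},{"x": 0.007,"y": 0.013,"z": 0,"spin": 0,"grip": 1}]}}

```text
time: 16.27
ee_pos: [0.558, 0.0849, 0.0249]
tcp_rot: [0.998, -0.06, -0.01, 0.009]
ft_force: [-6.2, -6.1, 7.4]
opening: 0.406
```

```bash
cat > st.py <<'E'
from h import *
s=manip.read_state();p=s['ee_pos']*1000;t=np.radians(-6.7);C,S=np.cos(t),np.sin(t)
f=s['ft_force']
rot=lambda a,b:(round(C*a+S*b,2),round(-S*a+C*b,2))
print(s['time'],p,s['tcp_rot'].round(4),'jig',rot(p[0]-578.2,p[1]-107.6),'Fjig',rot(f[0],f[1]),'Fz',f[2],s['ft_torque'].round(2),s['opening'],'yaw',np.degrees(2*np.arctan2(s['tcp_rot'][1],s['tcp_rot'][0])),'qv',abs(s['qvel']).max())
E
python3 st.py
```

```text
16.275 [558.04868013  84.91071719  24.92494223] [ 0.9981 -0.0598 -0.0099  0.0093] jig (np.float64(-17.37), np.float64(-24.89)) Fjig (np.float64(-5.49), np.float64(-6.79)) Fz 7.403818101190127 [-0.92  0.87 -0.15] 0.4055632667556664 yaw -6.8593989616950095 qv 0.0011075858222768728
```

```bash
python3 - <<'E'
from h import *
from scipy.spatial.transform import Rotation as Ro
a=Ro.from_quat([0.981,0.194,-0.004,0.006]);b=Ro.from_quat(manip.read_state()['tcp_rot']);print('block z est',(b*a.inv()).as_matrix()[:,2])
c=snap('wrist','w10');t=snap('top','t10')
im=c['img'][120:330,90:360,::-1];cv2.imwrite('pics/w10c.png',cv2.resize(im,None,fx=2.8,fy=2.8,interpolation=cv2.INTER_CUBIC))
P=cloud(c);x,y,z=P[...,0],P[...,1],P[...,2]
m=(z>.033)&(z<.043)&(abs(x-.557)<.014)&(abs(y-.085)<.03);q=P[m];A=np.c_[q[:,:2]-q[:,:2].mean(0),np.ones(len(q))]
r=np.linalg.lstsq(A,q[:,2],rcond=None)[0];print('top plane',len(q),r)
m=(z>.033)&(z<.043)&(abs(x-.557)<.03)&(abs(y-.085)<.04);print(cv2.minAreaRect((P[m][:,:2]*1000).astype(np.float32)))
P=cloud(t);x,y,z=P[...,0],P[...,1],P[...,2]
m=(abs(x-.4775)<.04)&(abs(y+.14)<.035)&(z>.03)&(z<.07);print(m.sum(),cv2.minAreaRect((P[m][:,:2]*1000).astype(np.float32)),np.percentile(z[m],99))
E
python3 st.py
```

```text
block z est [0.00963192 0.00841912 0.99991817]
top plane 5333 [-0.00713867 -0.01089742  0.03792937]
((556.6043701171875, 85.53289794921875), (50.81126022338867, 59.504154205322266), 83.57002258300781)
263 ((478.5580749511719, -139.42237854003906), (36.03479766845703, 45.07014465332031), 9.557202339172363) 0.051767637902061736
16.375 [558.00714954  84.89888784  24.88205707] [ 0.9981 -0.0599 -0.01    0.0092] jig (np.float64(-17.41), np.float64(-24.9)) Fjig (np.float64(-4.44), np.float64(-7.07)) Fz 7.713805935435029 [-0.91  0.9  -0.13] 0.40572350651652195 yaw -6.865588394397577 qv 0.0012808121606197867
```

View pics/w10c.png

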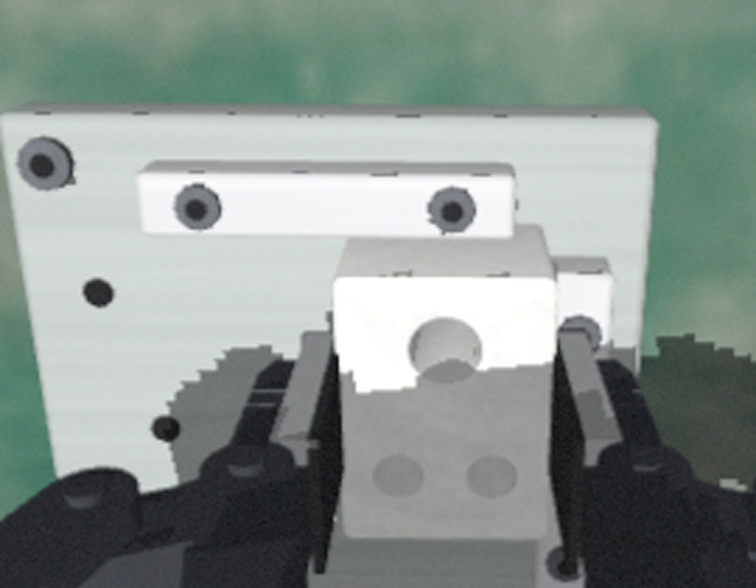

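Both fences bear: far fence edge at row 237 and side fence at column 555, no gap visible, tilt about 0.013 rad. I'll add a little push for margin.

{"api": "drive_tool", "payload": {"steps": [{"x": 0.006,"y": 0.007,"z": 0,"spin": 0,"grip": 1},{"x": 0.007,"y": 0.008,"z": 0,"spin": 0,"grip": 1},{"x": 0.008,"y": 0.009,"z": 0,"spin": 0,"grip": 1},{"x": 0.008,"y": 0.009,"z": 0,"spin": 0,"grip": 1},{"x": 0.008,"y": 0.009,"z": 0,"spin": 0,"grip": 1}]}}

```text
time: 17.0
ee_pos: [0.5581, 0.0849, 0.025]
tcp_rot: [0.998, -0.06, -0.013, 0.011]
ft_force: [-5.6, -7.7, 8.6]
opening: 0.405
```

```bash
python3 st.py; python3 - <<'E'
from h import *
c=snap('wrist','w11')
P=cloud(c);x,y,z=P[...,0],P[...,1],P[...,2]
m=(z>.033)&(z<.043)&(abs(x-.557)<.014)&(abs(y-.085)<.03);q=P[m];A=np.c_[q[:,:2]-q[:,:2].mean(0),np.ones(len(q))]
r=np.linalg.lstsq(A,q[:,2],rcond=None)[0];print('top plane',len(q),r)
# long side edges: front (toward camera +y) edge and centre via y extent
t=np.radians(-6.7);l=(q[:,:2]*1000-[578.2,107.6])@np.array([[np.cos(t),-np.sin(t)],[np.sin(t),np.cos(t)]]);print(np.percentile(l,[0.5,99.5],axis=0))
E
python3 st.py
```

```text
17.0 [558.1028341   84.9377282   25.00889165] [ 0.9981 -0.0596 -0.0127  0.0115] jig (np.float64(-17.32), np.float64(-24.85)) Fjig (np.float64(-4.66), np.float64(-8.25)) Fz 8.56011721392442 [-1.21  0.95 -0.21] 0.40488786874294297 yaw -6.837377067150189 qv 0.0011633006896618909
top plane 5344 [-0.01446505 -0.01258091  0.03801582]
[[-34.48340998 -48.86387768]
 [ -2.86544611   0.65395354]]
17.05 [558.07178504  84.93682375  24.98553875] [ 0.9981 -0.0596 -0.0127  0.0115] jig (np.float64(-17.35), np.float64(-24.86)) Fjig (np.float64(-5.39), np.float64(-8.46)) Fz 8.901433980501277 [-1.23  1.01 -0.2 ] 0.4045625369675997 yaw -6.837884318510347 qv 0.0015399343289699773
```

```bash
python3 -c "
from workcell import manip
print(manip.close_job())"; python3 st.py
```

```text
the job is handed in; nothing more can be done
None
the job is handed in; nothing more can be done
```

I lifted the vee block out of the jig and stood it upright in the tray, then let go. I gripped the drilled block, laid it on the jig plate, slid it into the corner and handed the job in at about 17 s with the gripper still pressing it there.

**Vee block:** the last top view put it within about 2 mm of the tray centre, upright on the floor. The gripper was well clear of it.

**Drilled block:**

| Check | Last reading | Needed |
|---|---|---|
| Seat position (from the tool pose) | x −17.3, y −24.9 mm | x −18 ± 2.5, y −25 ± 2.5 mm |
| Tilt of the top face | about 0.019 rad | under 0.06 rad |
| Alignment with the far fence | about 0.002 rad off (tool yaw against my measured jig yaw) | under 0.05 rad |
| Push towards far / side fence (wrist sensor) | about 5 N / 8 N | over 1 N each |

- **Friction share of the push:** these are wrist forces, not fence contact forces. The tool also pressed down with roughly 10 N, so up to about 2.5 N of the push may go into plate friction.
- **Tilt growth:** tilt rose slightly, from about 0.013 to 0.019 rad, when I added the final push.
- **Bystanders:** the tool never touched the pulley, hex key or punch, but I did not measure their positions again at the end.
- **Disagreement between checks:** a rectangle fit to the block's top in the last-but-one wrist picture came out too large (51 x 60 mm) because it took in the fingers, so I did not use it. No other check failed or disagreed.

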